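# Nest the mixing bowls on the mat

## Task

Put the mixing bowls away as one nest on the round mat: stand the large bowl in the middle of the mat and let go of it, then put the medium bowl inside it, and last the small bowl inside the medium one, each standing level on the floor of the bowl around it. Set every bowl down gently, without dropping it, keep the bowls upright, and leave the other things on the worktop where they are.

Things in the scene. Friction and masses are not known exactly. Their poses are not given: they have to be found in the camera images.
- mat: round woven table mat lying on the worktop, fixed, 180 mm diameter, 5 mm thick; origin at the centre of its underside, on the worktop
- bowl_large: the largest of three round open white mixing bowls: rim 176 mm outside diameter, 64 mm tall, foot 112 mm diameter; wall 8 mm thick all round; the top 20 mm is an upright cylindrical band, below it a cone down to the foot; the inner floor is 9 mm above the underside. No handles: pinch the wall at the rim, one finger inside. Origin at the centre of the underside, z up
- bowl_medium: the middle one of three round open white mixing bowls: rim 120 mm outside diameter, 62 mm tall, foot 76 mm diameter; wall 8 mm thick all round; the top 20 mm is an upright cylindrical band, below it a cone down to the foot; the inner floor is 9 mm above the underside. No handles: pinch the wall at the rim, one finger inside. Origin at the centre of the underside, z up
- bowl_small: the smallest of three round open white mixing bowls: rim 68 mm outside diameter, 60 mm tall, foot 44 mm diameter; wall 8 mm thick all round; the top 20 mm is an upright cylindrical band, below it a cone down to the foot; the inner floor is 9 mm above the underside. No handles: pinch the wall at the rim, one finger inside. Origin at the centre of the underside, z up
- jar: bystander: spice jar, 44 mm diameter, 95 mm tall, upright; origin under its centre
- pot_a: bystander: closed white condiment pot, with a small steel knob on its lid, 82 mm diameter, 67 mm tall; origin under its centre
- pot_b: bystander: closed condiment pot, grey body and white lid, with a small steel knob on its lid, 82 mm diameter, 67 mm tall; origin under its centre
- pot_c: bystander: closed white condiment pot, with a small steel knob on its lid, 82 mm diameter, 67 mm tall; origin under its centre
- mill: bystander: dark wooden pepper mill, 52 mm diameter, 118 mm tall, upright; origin under its centre
- spoon: bystander: wooden spoon lying flat, 200 mm long along its x axis, origin near its middle
Mind the look-alikes: they are no part of the job. What is shaped like the bowl_small but blue is not meant. What is shaped like the bowl_medium but orange or purple is not meant.

How it is judged:
By the outcome, as a careful person would: the job done as asked, in the order asked, and still so for the second after the job is handed in, with the robot touching nothing.
It also fails if it takes over 69 s, if anything falls off the work surface, if the arm or the gripper's body presses on something with over 40 N, if the wrist force passes 120 N, or if a joint passes its speed limit or range.

## Robot

A 6-joint arm with a two-finger parallel gripper is mounted at the origin on the work surface. World frame = base frame: x ahead of the robot, y to its left, z up, the work surface at z = 0. Lengths are in m, angles in degrees, forces in N, time in s.
With the tool pointing down it reaches from about 0.3 to 0.75 m from the base axis. Payload 8.5 kg.
Tool frame: the origin (TCP) lies between the finger pads; the fingertips stand 22 mm ahead of it and the grasp point (between the pads) lies 3 mm ahead of it (env.nose_length is the distance from the TCP to the fingertips, in m); z points along the fingers, x is the direction in which the jaws open and shut, and the axes are right-handed (so a half turn about z gives the same grasp; the last joint's range is limited). The gripper opens to 85 mm and grips with 20 to 120 N. Pads are 22 mm wide; open, the fingers measure 114 mm over their backs; the gripper's body (76 mm by 85 mm) begins 54 mm behind the grasp point. The pads swing forward as they close: fully open they stand 13 mm farther back than shut.
Start: joints at [-76.679, 21.807, 74.336, -0, 83.858, -12.336], TCP at [0.238, -0.496, 0.213] pointing down, gripper open.
Joint ranges: [-178.18, 178.18], [-50.72, 133.34], [12.68, 142.11], [-81.47, 261.47], [9.98, 163.14], [-165.26, 165.26]. Speed limits (degrees/s): [136.94, 136.94, 180, 180, 180, 180].

## Interface

Orientations are given as a 3x3 rotation matrix whose columns are the frame's x, y, z axes.
In Python, from rig import env gives the robot as it stands.
- The arm moves only by the tool arm_command, never from a script. Its argument "steps" is a list of rows, each an object with "delta_pos": the shift along the world's x, y, z in mm, a list of three; "dr": the turn, a rotation vector about the world's x, y, z in degrees, a list of three. In form: [{"delta_pos": [dx, dy, dz], "dr": [wx, wy, wz]}, ...]. A call has 1 to 20 rows; each row shifts and turns the commanded pose from where the row before left it; what a row does not reach is not made up. A row lasts 1/10 s, in which the tool goes at most 50 mm and 8.59 degrees, less where a joint would pass 70% of its speed; a pose out of reach is approached as far as the arm can. A call with a gripper value outside its range is refused whole. "grip" is the opening, from 0 (shut) to 1 (fully open), set as the call begins (left out, the last holds). The fingers move at their own pace and stop on an object; "squeeze" is the grip in N (left out, the last holds). Time passes only in rows, so rows that do not move let the fingers close. It gives the time, the measured TCP pose, the force and the opening at its end, in the units of the state.
- env.observe(): the state, without advancing time (a new reading comes with each control period).
- env.get_image(name): name is "side" or "top"; returns the picture (480x640x3 uint8, blue, green, red); there is no depth.
- env.get_calibration(name): a dict with "fx", "fy", "cx", "cy" (pixels), "view" (4x4, takes a point from world to camera coordinates). Camera axes: x right, y up, looking along -z (the intrinsics and any distortion apply to the point x, -y, -z); pixel columns grow to the right and rows downward; lengths in m; the calibration is good to about 2 mm. A picture is of the moment at which its call begins. get_calibration takes no time and is no camera call.
- env.close_job(): hands the job in, once; it reports no verdict.
The state is a dict: "time_s": time; "q": joint angles; "qvel": joint speeds; "joint_efforts": joint torques, N m; "position": TCP position; "tool_rot": TCP orientation; "ft_force": force on the tool from outside, world axes, zero at the start; "wrist_torque": the same for the moment, N m; "grip_width": finger opening in m.
Only numpy, scipy, OpenCV 4.12 (cv2) and the standard library are available. Lean on these libraries where they do the work, as an engineer would, in place of code of your own. Each camera call takes 0.05 s, during which the arm holds its last target. There are 200 camera calls.

## Working session

There is one attempt and no reset: what is moved stays moved. The work goes in short steps, Python scripts to look and compute and a tool call to move; the robot and the scene stay as the last step left them, time stands still between calls to the robot, and variables do not carry over. Pictures are saved under pics/ and viewed, about 8 in all and at most 12, crops included, and the job is handed in when it is done.

Besides the shell and the picture viewer there is one more tool, called after ">>>" by a JSON object that holds its "api" and its "payload". arm_command: Moves the arm, as the interface text tells. Its arguments: {"type":"object","properties":{"steps":{"type":"array"},"grip":{"type":"number"},"squeeze":{"type":"number"}},"required":["steps"]}

```bash
mkdir -p pics; ls; python3 - <<'E'
from rig import env
import cv2,numpy as np
for n in("top","side"):
    cv2.imwrite(f"pics/{n}0.png",env.get_image(n)); c=env.get_calibration(n); print(n,{k:np.round(v,4).tolist() for k,v in c.items()})
s=env.observe(); print(s["time_s"],s["position"],s["tool_rot"],s["grip_width"],env.nose_length)
E
```

```text
pics
top {'fx': 487.3846, 'fy': 487.3846, 'cx': 313.8217, 'cy': 238.2643, 'view': [[0.0212, -0.9998, -0.0048, -0.0662], [0.9879, 0.0202, 0.1537, -0.5033], [-0.1536, -0.008, 0.9881, -1.303], [0.0, 0.0, 0.0, 1.0]]}
side {'fx': 508.4118, 'fy': 508.4118, 'cx': 319.6538, 'cy': 235.3656, 'view': [[-0.9328, -0.3601, 0.0121, 0.4584], [0.2826, -0.7102, 0.6448, -0.2039], [-0.2236, 0.6049, 0.7643, -1.1637], [0.0, 0.0, 0.0, 1.0]]}
0.1 [ 0.23808341 -0.49550997  0.21289343] [[ 4.32978414e-01 -9.01404245e-01 -2.82393568e-04]
 [-9.01403484e-01 -4.32978425e-01  1.20097103e-03]
 [-1.20483070e-03 -2.65443985e-04 -9.99999239e-01]] 0.0853138529929119 0.022
```

View pics/top0.png

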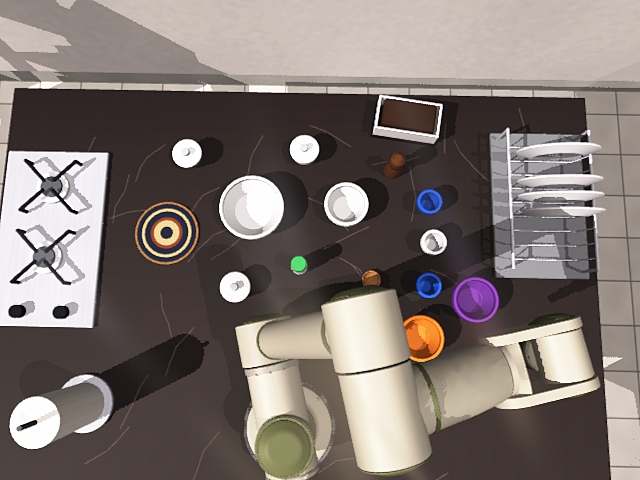

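View pics/side0.png

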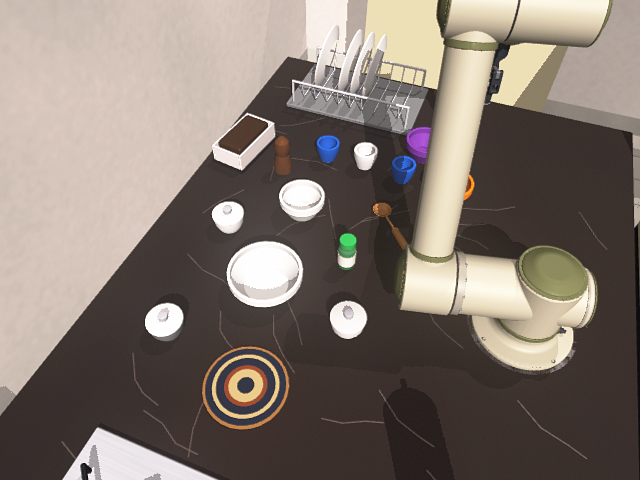

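```bash
cat > h.py <<'E'
from rig import env
import cv2,numpy as np
from scipy.optimize import least_squares
def cast(c,uv,z):
    V=np.array(c["view"]);R=V[:3,:3];o=-R.T@V[:3,3]
    uv=np.atleast_2d(uv).astype(float)
    d=np.c_[(uv[:,0]-c["cx"])/c["fx"],-(uv[:,1]-c["cy"])/c["fy"],-np.ones(len(uv))]@R
    return (o+d*((z-o[2])/d[:,2])[:,None])[:,:2],o
def proj(c,p):
    V=np.array(c["view"]);q=V[:3,:3]@np.asarray(p)+V[:3,3]
    return c["cx"]-c["fx"]*q[0]/q[2],c["cy"]+c["fy"]*q[1]/q[2]
def white(im,t=110):
    h=cv2.cvtColor(im,cv2.COLOR_BGR2HSV);return ((h[...,2]>t)&(h[...,1]<70)).astype(np.uint8)
def sat(im):
    h=cv2.cvtColor(im,cv2.COLOR_BGR2HSV);return ((h[...,2]>110)&(h[...,1]>70)).astype(np.uint8)
def circ(c,m,uv,z,r,far=True):
    "fit circle: component of mask m nearest uv, hull cast to plane z"
    cs,_=cv2.findContours(m,cv2.RETR_EXTERNAL,cv2.CHAIN_APPROX_NONE)
    cs=[k for k in cs if cv2.contourArea(k)>80]
    k=min(cs,key=lambda k:-cv2.pointPolygonTest(k,tuple(map(float,uv)),True))
    p,o=cast(c,cv2.convexHull(k)[:,0]+0.0,z)
    g=p.mean(0)
    u=g-o[:2];u/=np.linalg.norm(u)
    for _ in range(3):
        q=p[(p-g)@u>-0.2*r] if far else p
        s=least_squares(lambda x:np.hypot(*(q-x[:2]).T)-x[2],[*g,r],loss="soft_l1",f_scale=.001).x
        s2=least_squares(lambda x:np.hypot(*(q-x[:2]).T)-r,g,loss="soft_l1",f_scale=.001)
        g=s2.x
    return np.round(g,4),round(s[2],4),round(float(np.std(s2.fun)),4),np.round(s[:2],4)
E
python3 - <<'E'
from h import *
S={"large":((252,207),(265,275),.064,.088),"medium":((346,204),(302,200),.062,.06),"small":((433,242),(366,156),.060,.034)}
for i,n in enumerate(("top","side")):
    im=cv2.imread(f"pics/{n}0.png");c=env.get_calibration(n);m=white(im)
    print(n,"cam",np.round(cast(c,(0,0),0)[1],3))
    for k,v in S.items(): print(k,*circ(c,m,v[i],v[2],v[3]))
    h=cv2.morphologyEx(sat(im),cv2.MORPH_CLOSE,np.ones((9,9)))
    print("mat",*circ(c,h,[(167,233),(246,387)][i],.005,.09,False))
    for nm,p,z in [("pot",[(187,152),(164,318)],.06),("pot",[(304,149),(228,215)],.06),("pot",[(235,286),(348,317)],.06),("jar",[(299,264),(347,240)],.095),("mill",[(397,160),(282,143)],.1),("blue1",[(430,202),(328,144)],.06),("blue2",[(429,285),(404,163)],.06),("orange",[(423,338)]*2,.06),("purple",[(476,300)]*2,.06)]:
        print(nm,cast(c,p[i],z)[0].round(3))
E
```

```text
top cam [ 0.299 -0.066  1.365]
large [0.586  0.1179] 0.0888 0.0005 [0.5851 0.1174]
medium [ 0.6004 -0.1419] 0.0608 0.0004 [ 0.5995 -0.1417]
small [ 0.4996 -0.3802] 0.0344 0.0003 [ 0.4994 -0.3798]
mat [0.5181 0.3631] 0.0901 0.0004 [0.5181 0.3632]
pot [[0.738 0.303]]
pot [[ 0.753 -0.023]]
pot [[0.368 0.152]]
jar [[ 0.427 -0.019]]
mill [[ 0.713 -0.275]]
blue1 [[ 0.608 -0.372]]
blue2 [[ 0.381 -0.366]]
orange [[ 0.242 -0.348]]
purple [[ 0.344 -0.489]]
side cam [0.225 0.724 1.015]
large [0.5845 0.1155] 0.0883 0.0004 [0.5843 0.1158]
medium [ 0.5991 -0.1438] 0.0599 0.0002 [ 0.5991 -0.1439]
small [ 0.4988 -0.3822] 0.0327 0.0007 [ 0.4992 -0.3838]
mat [0.5174 0.3618] 0.0899 0.0003 [0.5174 0.3618]
pot [[0.732 0.309]]
pot [[ 0.745 -0.009]]
pot [[0.364 0.161]]
jar [[ 0.429 -0.015]]
mill [[ 0.711 -0.275]]
blue1 [[ 0.607 -0.364]]
blue2 [[ 0.38  -0.367]]
orange [[0.2   0.152]]
purple [[0.113 0.015]]
```

>>> {"api": "arm_command", "payload": {"steps": [{"delta_pos":[18,43.5,0],"dr":[0,0,6.43]},{"delta_pos":[18,43.5,0],"dr":[0,0,6.43]},{"delta_pos":[18,43.5,0],"dr":[0,0,6.43]},{"delta_pos":[18,43.5,0],"dr":[0,0,6.43]},{"delta_pos":[18,43.5,0],"dr":[0,0,6.43]},{"delta_pos":[18,43.5,0],"dr":[0,0,6.43]},{"delta_pos":[18,43.5,0],"dr":[0,0,6.43]},{"delta_pos":[18,43.5,0],"dr":[0,0,6.43]},{"delta_pos":[18,43.5,0],"dr":[0,0,6.43]},{"delta_pos":[18,43.5,0],"dr":[0,0,6.43]},{"delta_pos":[18,43.5,-10]},{"delta_pos":[18,43.5,-10]},{"delta_pos":[18,43.5,-20]},{"delta_pos":[18,43.5,-20]},{"delta_pos":[0,0,0]},{"delta_pos":[0,0,0]}], "grip": 0.47, "squeeze": 100}}

```text
invalid input at $.steps[10]: expected keys delta_pos, dr
```

>>> {"api": "arm_command", "payload": {"steps": [{"delta_pos":[18,43.5,0],"dr":[0,0,6.43]},{"delta_pos":[18,43.5,0],"dr":[0,0,6.43]},{"delta_pos":[18,43.5,0],"dr":[0,0,6.43]},{"delta_pos":[18,43.5,0],"dr":[0,0,6.43]},{"delta_pos":[18,43.5,0],"dr":[0,0,6.43]},{"delta_pos":[18,43.5,0],"dr":[0,0,6.43]},{"delta_pos":[18,43.5,0],"dr":[0,0,6.43]},{"delta_pos":[18,43.5,0],"dr":[0,0,6.43]},{"delta_pos":[18,43.5,0],"dr":[0,0,6.43]},{"delta_pos":[18,43.5,0],"dr":[0,0,6.43]},{"delta_pos":[18,43.5,-10],"dr":[0,0,0]},{"delta_pos":[18,43.5,-10],"dr":[0,0,0]},{"delta_pos":[18,43.5,-20],"dr":[0,0,0]},{"delta_pos":[18,43.5,-20],"dr":[0,0,0]},{"delta_pos":[0,0,0],"dr":[0,0,0]},{"delta_pos":[0,0,0],"dr":[0,0,0]}], "grip": 0.47, "squeeze": 100}}

```text
time_s: 1.7
position: [0.489, 0.1119, 0.1536]
tool_rot: [[1.0, 0.001, -0.002], [0.001, -1.0, -0.0], [-0.002, 0.0, -1.0]]
ft_force: [-0.4, -0.2, -0.2]
grip_width: 0.0403
```

>>> {"api": "arm_command", "payload": {"steps": [{"delta_pos":[12,5,-10],"dr":[0,0,0]},{"delta_pos":[0,0,-20],"dr":[0,0,0]},{"delta_pos":[0,0,-20],"dr":[0,0,0]},{"delta_pos":[0,0,-20],"dr":[0,0,0]},{"delta_pos":[0,0,-15],"dr":[0,0,0]},{"delta_pos":[0,0,0],"dr":[0,0,0]},{"delta_pos":[0,0,0],"dr":[0,0,0]}]}}

```text
time_s: 2.4
position: [0.5016, 0.1154, 0.0702]
tool_rot: [[1.0, -0.002, 0.001], [-0.002, -1.0, -0.0], [0.001, 0.0, -1.0]]
ft_force: [-0.3, -0.4, -0.1]
grip_width: 0.0404
```

>>> {"api": "arm_command", "payload": {"steps": [{"delta_pos":[0,0,0],"dr":[0,0,0]},{"delta_pos":[0,0,0],"dr":[0,0,0]},{"delta_pos":[0,0,0],"dr":[0,0,0]},{"delta_pos":[0,0,0],"dr":[0,0,0]},{"delta_pos":[0,0,0],"dr":[0,0,0]},{"delta_pos":[0,0,0],"dr":[0,0,0]},{"delta_pos":[0,0,0],"dr":[0,0,0]},{"delta_pos":[0,0,0],"dr":[0,0,0]}], "grip": 0}}

```text
time_s: 3.2
position: [0.5013, 0.1163, 0.0693]
tool_rot: [[1.0, -0.001, -0.0], [-0.001, -1.0, 0.0], [-0.0, -0.0, -1.0]]
ft_force: [0.5, 0.1, 0.1]
grip_width: 0.0002
```

```bash
python3 - <<'E'
from h import *
im=env.get_image("side");c=env.get_calibration("side")
u,v=map(int,proj(c,(.54,.117,.05)))
cr=im[max(v-110,0):v+110,u-150:u+150];cv2.imwrite("pics/s1.png",cv2.resize(cr,None,fx=2.6,fy=2.6))
t=env.get_image("top");cv2.imwrite("pics/t1.png",t)
print(u,v,env.observe()["position"],env.observe()["grip_width"])
E
```

```text
282 279 [0.50132253 0.11630676 0.06929802] -0.0001761260446302965
```

View pics/s1.png

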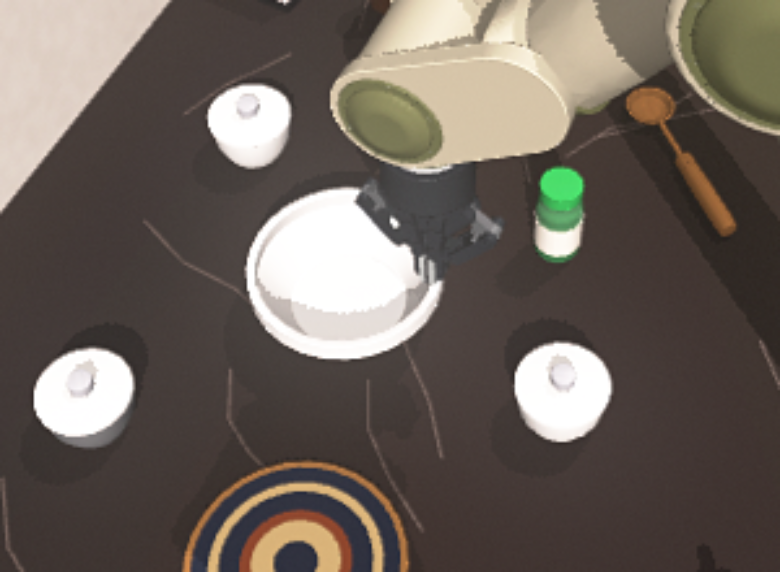

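```bash
python3 - <<'E'
from h import *
c=env.get_calibration("side")
for z in(.03,.047,.064,.075,.09): print(z,np.round((np.array(proj(c,(.5013,.1163,z)))-[132,169])*2.6))
for x in (.497,.505): print("rim",x,np.round((np.array(proj(c,(x,.1163,.064)))-[132,169])*2.6))
t=cv2.imread("pics/t1.png");print(circ(env.get_calibration("top"),white(t),(250,200),.064,.088))
E
```

```text
0.03 [431. 313.]
0.047 [431. 302.]
0.064 [430. 291.]
0.075 [430. 284.]
0.09 [430. 273.]
rim 0.497 [435. 292.]
rim 0.505 [426. 290.]
(array([0.5932, 0.1668]), np.float64(0.1491), 0.0201, array([0.5248, 0.1286]))
```

```bash
python3 - <<'E'
from h import *
c=env.get_calibration("side");im=env.get_image("side")
a=im[225:325,215:345];b=cv2.resize(a,None,fx=6,fy=6,interpolation=cv2.INTER_CUBIC)
for r in(.088,.080):
  for t in np.arange(0,2*np.pi,.05):
    p=(np.array(proj(c,(.585+r*np.cos(t),.1165+r*np.sin(t),.064)))-[215,225]+.5)*6
    cv2.circle(b,tuple(map(int,p)),1,(0,0,255) if r>.085 else (0,160,0),-1)
for z in(.047,.069,.09):
    p=(np.array(proj(c,(.5013,.1163,z)))-[215,225]+.5)*6;cv2.circle(b,tuple(map(int,p)),3,(255,0,255),-1)
cv2.imwrite("pics/s2.png",b)
E
```

```text
(no output)
```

View pics/s2.png

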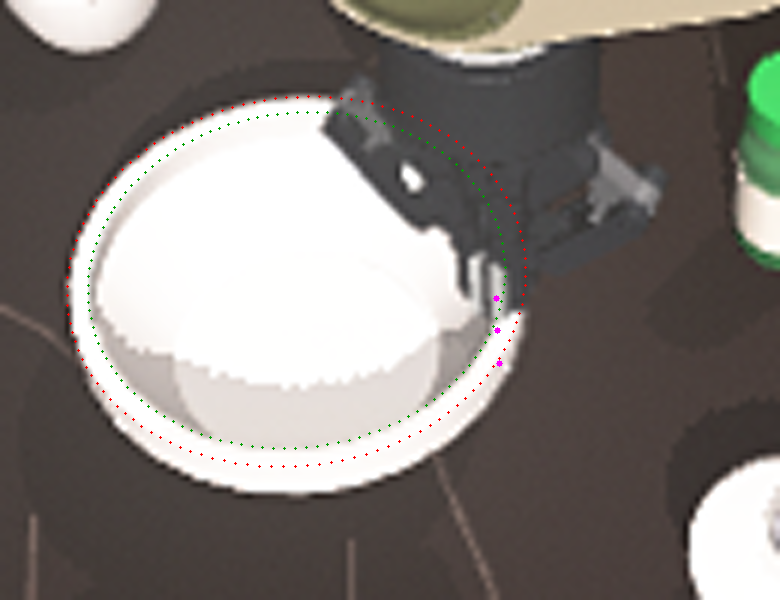

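>>> {"api": "arm_command", "payload": {"steps": [{"delta_pos":[0,0,-2],"dr":[0,0,0]},{"delta_pos":[0,0,-2],"dr":[0,0,0]},{"delta_pos":[0,0,-2],"dr":[0,0,0]},{"delta_pos":[0,0,0],"dr":[0,0,0]}]}}

```text
time_s: 3.75
position: [0.5011, 0.1163, 0.0629]
tool_rot: [[1.0, -0.001, -0.001], [-0.001, -1.0, 0.0], [-0.001, -0.0, -1.0]]
ft_force: [0.1, -0.2, 0.2]
grip_width: 0.0001
```

>>> {"api": "arm_command", "payload": {"steps": [{"delta_pos":[0,0,-2],"dr":[0,0,0]},{"delta_pos":[0,0,-2],"dr":[0,0,0]},{"delta_pos":[0,0,-2],"dr":[0,0,0]},{"delta_pos":[0,0,0],"dr":[0,0,0]}]}}

```text
time_s: 4.15
position: [0.5012, 0.1163, 0.057]
tool_rot: [[1.0, -0.001, -0.001], [-0.001, -1.0, 0.0], [-0.001, -0.0, -1.0]]
ft_force: [0.8, -0.2, 0.0]
grip_width: -0.0001
```

```bash
python3 - <<'E'
from h import *
c=env.get_calibration("side");im=env.get_image("side")
a=im[205:305,245:345];b=cv2.resize(a,None,fx=6,fy=6,interpolation=cv2.INTER_CUBIC)
for z in(.035,.057,.079):
    p=(np.array(proj(c,(.5013,.1163,z)))-[245,205]+.5)*6;cv2.circle(b,tuple(map(int,p)),3,(255,0,255),-1)
cv2.imwrite("pics/s3.png",b)
E
```

```text
(no output)
```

View pics/s3.png

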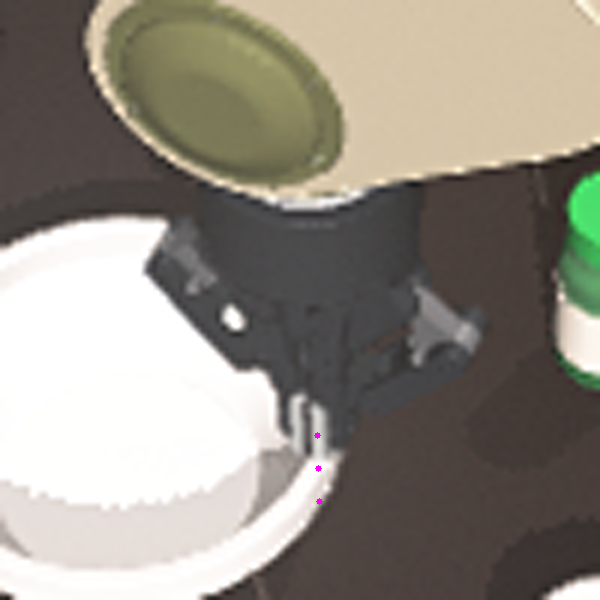

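>>> {"api": "arm_command", "payload": {"steps": [{"delta_pos":[0,0,-1.5],"dr":[0,0,0]},{"delta_pos":[0,0,-1.5],"dr":[0,0,0]},{"delta_pos":[0,0,0],"dr":[0,0,0]}]}}

```text
time_s: 4.5
position: [0.5012, 0.1163, 0.0541]
tool_rot: [[1.0, -0.001, -0.0], [-0.001, -1.0, 0.0], [-0.0, -0.0, -1.0]]
ft_force: [0.6, 0.9, 0.4]
grip_width: -0.0003
```

```bash
python3 - <<'E'
from h import *
c=env.get_calibration("side")
for z in(.06,.066,.072): print(cast(c,(245+309/6-.5,205+456/6-.5),z)[0])
s=env.observe();print(s["ft_force"],s["q"])
E
```

```text
[[0.50612135 0.11403415]]
[[0.50435557 0.11786636]]
[[0.50258979 0.12169857]]
[0.61250472 0.92020346 0.38522505] [-1.37068672e-01  2.85844331e+01  9.31730438e+01  6.26463335e-04
  5.82625429e+01 -9.38636437e-02]
```

>>> {"api": "arm_command", "payload": {"steps": [{"delta_pos":[0,0,-2],"dr":[0,0,0]},{"delta_pos":[0,0,-2],"dr":[0,0,0]},{"delta_pos":[0,0,0],"dr":[0,0,0]}]}}

```text
time_s: 4.8
position: [0.5012, 0.1163, 0.05]
tool_rot: [[1.0, -0.001, -0.001], [-0.001, -1.0, 0.0], [-0.001, -0.0, -1.0]]
ft_force: [-0.2, 1.0, -0.8]
grip_width: 0.0001
```

>>> {"api": "arm_command", "payload": {"steps": [{"delta_pos":[0,0,-1.5],"dr":[0,0,0]},{"delta_pos":[0,0,-1.5],"dr":[0,0,0]},{"delta_pos":[0,0,0],"dr":[0,0,0]}]}}

```text
time_s: 5.1
position: [0.5012, 0.1163, 0.0471]
tool_rot: [[1.0, -0.001, -0.0], [-0.001, -1.0, 0.0], [-0.0, -0.0, -1.0]]
ft_force: [-0.7, 0.5, 0.3]
grip_width: 0.0
```

```bash
python3 - <<'E'
from h import *
c=env.get_calibration("side");im=env.get_image("side")
a=im[240:310,260:330];b=cv2.resize(a,None,fx=8,fy=8,interpolation=cv2.INTER_CUBIC)
for z,k in((.025,(255,0,255)),(.047,(255,0,255)),(.064,(0,200,0))):
  for y in(.1053,.1273):
    p=(np.array(proj(c,(.5013,y,z)))-[260,240]+.5)*8;cv2.circle(b,tuple(map(int,p)),3,k,-1)
cv2.imwrite("pics/s4.png",b)
E
```

```text
(no output)
```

View pics/s4.png

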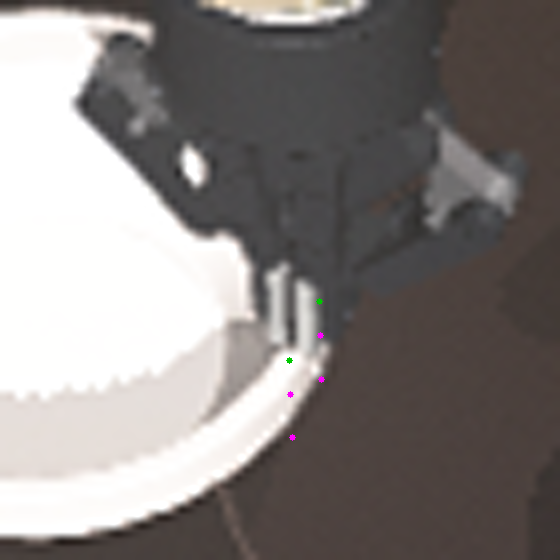

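>>> {"api": "arm_command", "payload": {"steps": [{"delta_pos":[0,0,-1.5],"dr":[0,0,0]},{"delta_pos":[0,0,-1.5],"dr":[0,0,0]},{"delta_pos":[0,0,0],"dr":[0,0,0]}]}}

```text
time_s: 5.45
position: [0.5011, 0.1163, 0.0457]
tool_rot: [[1.0, -0.0, 0.0], [-0.0, -1.0, -0.0], [0.0, 0.0, -1.0]]
ft_force: [-6.3, 0.2, 19.1]
grip_width: -0.0001
```

>>> {"api": "arm_command", "payload": {"steps": [{"delta_pos":[0,0,8],"dr":[0,0,0]},{"delta_pos":[0,0,0],"dr":[0,0,0]},{"delta_pos":[0,0,0],"dr":[0,0,0]},{"delta_pos":[0,0,0],"dr":[0,0,0]},{"delta_pos":[0,0,0],"dr":[0,0,0]},{"delta_pos":[0,0,-7],"dr":[0,0,0]},{"delta_pos":[0,0,-7],"dr":[0,0,0]},{"delta_pos":[0,0,-7],"dr":[0,0,0]},{"delta_pos":[0,0,0],"dr":[0,0,0]}], "grip": 0.47}}

```text
time_s: 6.35
position: [0.5007, 0.1163, 0.0301]
tool_rot: [[1.0, -0.001, -0.002], [-0.001, -1.0, 0.0], [-0.002, -0.0, -1.0]]
ft_force: [1.0, 0.5, -0.6]
grip_width: 0.0403
```

>>> {"api": "arm_command", "payload": {"steps": [{"delta_pos":[0,0,0],"dr":[0,0,0]},{"delta_pos":[0,0,0],"dr":[0,0,0]},{"delta_pos":[0,0,0],"dr":[0,0,0]},{"delta_pos":[0,0,0],"dr":[0,0,0]},{"delta_pos":[0,0,0],"dr":[0,0,0]},{"delta_pos":[0,0,0],"dr":[0,0,0]},{"delta_pos":[0,0,0],"dr":[0,0,0]},{"delta_pos":[0,0,0],"dr":[0,0,0]}], "grip": 0}}

```text
time_s: 7.15
position: [0.5016, 0.1161, 0.0317]
tool_rot: [[1.0, -0.001, 0.001], [-0.001, -1.0, -0.0], [0.001, 0.0, -1.0]]
ft_force: [0.2, 0.0, 6.2]
grip_width: 0.0053
```

>>> {"api": "arm_command", "payload": {"steps": [{"delta_pos":[0,0,2],"dr":[0,0,0]},{"delta_pos":[0,0,4],"dr":[0,0,0]},{"delta_pos":[0,0,6],"dr":[0,0,0]},{"delta_pos":[0,0,8],"dr":[0,0,0]},{"delta_pos":[0,0,10],"dr":[0,0,0]},{"delta_pos":[0,0,0],"dr":[0,0,0]},{"delta_pos":[0,0,0],"dr":[0,0,0]}]}}

```text
time_s: 7.85
position: [0.5013, 0.1163, 0.0616]
tool_rot: [[1.0, -0.001, 0.0], [-0.001, -1.0, 0.0], [0.0, -0.0, -1.0]]
ft_force: [-0.5, 0.4, -2.1]
grip_width: 0.005
```

```bash
python3 - <<'E'
from h import *
im=env.get_image("side");cv2.imwrite("pics/s5.png",cv2.resize(im[150:370,170:390],None,fx=2.7,fy=2.7))
s=env.observe();print(s["ft_force"],s["wrist_torque"],s["grip_width"],s["position"])
E
```

```text
[-0.99350359 -0.78721719 -3.7944044 ] [0.02513961 0.30250346 0.0468967 ] 0.004628008770774155 [0.50116115 0.11629287 0.06127512]
```

View pics/s5.png

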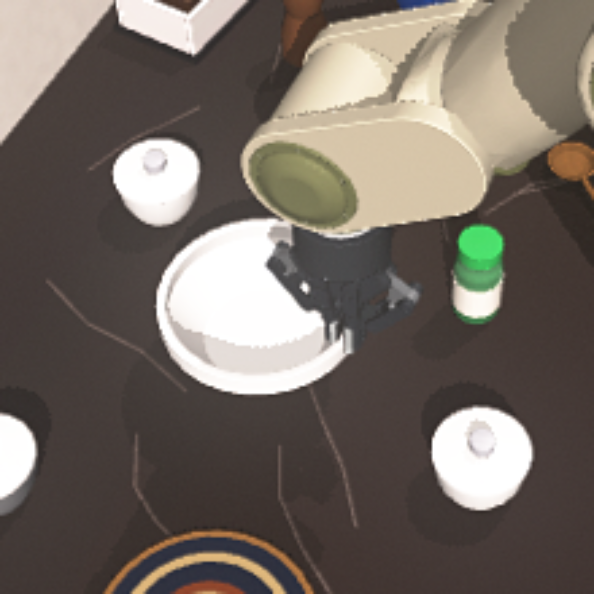

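```bash
python3 - <<'E'
from h import *
im=env.get_image("side");c=env.get_calibration("side");t=env.get_image("top");ct=env.get_calibration("top")
def rim(im,c,uv):
    m=white(im);cs,_=cv2.findContours(m,cv2.RETR_EXTERNAL,cv2.CHAIN_APPROX_NONE)
    return min((k for k in cs if cv2.contourArea(k)>300),key=lambda k:-cv2.pointPolygonTest(k,uv,True))[:,0].astype(float)
ks=rim(im,c,(250,260));kt=rim(t,ct,(250,200))
print("bbox side",ks.min(0),ks.max(0),"top",kt.min(0),kt.max(0))
# far-side (+x) rim point: in top = min row point; side: extreme along image of -x dir
for z in(.064,.074,.084,.094):
    a=cast(ct,kt,z)[0];b=cast(c,ks,z)[0]
    print(z,"top xmax",a[:,0].max().round(4),"ymax",a[:,1].max().round(4),"side xmax",b[:,0].max().round(4),"ymin", b[:,1].min().round(4))
E
```

```text
bbox side [0. 0.] [639. 415.] top [192. 173.] [287. 303.]
0.064 top xmax 0.6798 ymax 0.2714 side xmax 2.1159 ymin -1.684
0.074 top xmax 0.6769 ymax 0.2688 side xmax 2.096 ymin -1.6587
0.084 top xmax 0.6739 ymax 0.2662 side xmax 2.0761 ymin -1.6334
0.094 top xmax 0.671 ymax 0.2636 side xmax 2.0562 ymin -1.6081
```

```bash
python3 - <<'E'
from h import *
im=env.get_image("side");c=env.get_calibration("side");ct=env.get_calibration("top");t=env.get_image("top")
m=white(im);r=np.zeros_like(m);r[228:302,222:268]=1;m*=r
k=np.argwhere(m)[:,::-1].astype(float)
mt=white(t);r=np.zeros_like(mt);r[160:240,200:290]=1;mt*=r;kt=np.argwhere(mt)[:,::-1].astype(float)
for z in(.07,.08,.09,.1):
    b=cast(c,k,z)[0];a=cast(ct,kt,z)[0];i=b[:,0].argmax();j=a[:,0].argmax()
    print(z,"side",b[i].round(4),"top",a[j].round(4))
E
```

```text
0.07 side [0.7329 0.0426] top [0.678  0.0985]
0.08 side [0.7275 0.0498] top [0.6751 0.0972]
0.09 side [0.7222 0.057 ] top [0.6722 0.0959]
0.1 side [0.7168 0.0643] top [0.6692 0.0946]
```

```bash
python3 - <<'E'
from h import *
im=env.get_image("side");c=env.get_calibration("side")
g=im[:,:,1].astype(int)
# bottom-most/left edges of the white bowl along fixed columns / rows
t=np.linspace(0,2*np.pi,721)
for tilt in(0,3,6,10):
    a=np.radians(tilt);P=[]
    for th in t:
        dx=.088+.088*np.cos(th)-.004; P.append(proj(c,(.501+dx*np.cos(a)-0,.1163+.088*np.sin(th),.094-dx*np.sin(a))))
    P=np.array(P);print(tilt,"left",P[P[:,0].argmin()].round(1),"top",P[P[:,1].argmin()].round(1), "row-top at cols 240,250,260",[P[abs(P[:,0]-k)<1.2][:,1].min().round(1) for k in(240,250,260)])
m=white(im)
print("meas left per row",[(r,int(np.argmax(m[r,222:])+222)) for r in range(246,280,4)])
print("meas top per col",[(k,int(np.argmax(m[225:300,k])+225)) for k in(240,245,250,255,260)], [(k,int(235+np.argmax(m[235:300,k]))) for k in(236,240)])
E
```

```text
0 left [224.  265.5] top [265.6 232.5] row-top at cols 240,250,260 [np.float64(239.0), np.float64(234.7), np.float64(232.7)]
3 left [224.6 267.8] top [267.1 234.2] row-top at cols 240,250,260 [np.float64(241.6), np.float64(237.0), np.float64(234.6)]
6 left [225.3 270.4] top [269.3 235.8] row-top at cols 240,250,260 [np.float64(244.5), np.float64(239.2), np.float64(236.5)]
10 left [226.6 273.7] top [271.8 237.9] row-top at cols 240,250,260 [np.float64(248.4), np.float64(242.4), np.float64(239.1)]
meas left per row [(246, 234), (250, 231), (254, 229), (258, 228), (262, 228), (266, 228), (270, 229), (274, 230), (278, 231)]
meas top per col [(240, 225), (245, 237), (250, 234), (255, 233), (260, 232)] [(236, 244), (240, 240)]
```

>>> {"api": "arm_command", "payload": {"steps": [{"delta_pos":[-3,10,5],"dr":[0,0,0]},{"delta_pos":[-6,22,5],"dr":[0,0,0]},{"delta_pos":[-8,30,0],"dr":[0,0,0]},{"delta_pos":[-8,30,0],"dr":[0,0,0]},{"delta_pos":[-8,30,0],"dr":[0,0,0]},{"delta_pos":[-8,30,0],"dr":[0,0,0]},{"delta_pos":[-8,30,0],"dr":[0,0,0]},{"delta_pos":[-8,30,0],"dr":[0,0,0]},{"delta_pos":[-6,22,0],"dr":[0,0,0]},{"delta_pos":[-3,12,-10],"dr":[0,0,0]},{"delta_pos":[0,0,-10],"dr":[0,0,0]},{"delta_pos":[0,0,0],"dr":[0,0,0]},{"delta_pos":[0,0,0],"dr":[0,0,0]}]}}

```text
time_s: 9.45
position: [0.4355, 0.3613, 0.0508]
tool_rot: [[1.0, -0.002, -0.001], [-0.002, -1.0, -0.001], [-0.001, 0.001, -1.0]]
ft_force: [0.8, 0.2, -3.6]
grip_width: 0.0049
```

```bash
cat > m.py <<'E'
from h import *
# far-half circle fit inside a polygon ROI, for a held bowl
def held(n,roi,z,r):
    im=env.get_image(n);c=env.get_calibration(n);m=white(im);k=np.zeros_like(m);k[roi[1]:roi[3],roi[0]:roi[2]]=1
    n_,l,s,_=cv2.connectedComponentsWithStats(m*k);i=1+s[1:,4].argmax()
    return im,c,(l==i).astype(np.uint8)
E
python3 - <<'E'
from m import *
s=env.observe();print(s["position"],s["grip_width"],s["ft_force"],s["wrist_torque"])
t=env.get_image("top");im=env.get_image("side")
cv2.imwrite("pics/p6.png",np.hstack([t[130:350,90:290],im[270:490,150:350][:210+10].copy() if 0 else cv2.copyMakeBorder(im[270:480,150:350],0,10,0,0,cv2.BORDER_CONSTANT)])[:, :].repeat(2,0).repeat(2,1)[:440,:800])
E
```

```text
[0.43549155 0.36127412 0.0508303 ] 0.0049184886483361985 [ 0.75059796  0.2092248  -3.56295621] [0.08610866 0.26554284 0.03942912]
```

View pics/p6.png

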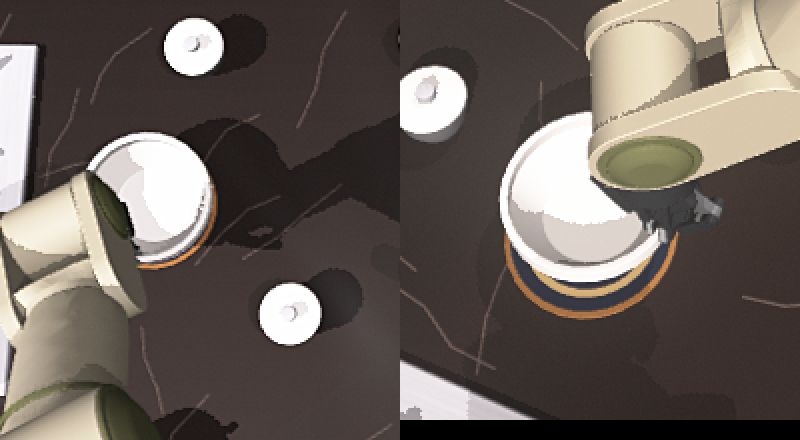

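```bash
cat > m.py <<'E'
from h import *
def arc(n,g,z,r,a0,a1):
    "centre by edge points along rays (world angles a0..a1) around guess g at plane z, radius known"
    im=env.get_image(n);c=env.get_calibration(n);G=white(im,140)
    pts=[]
    for a in np.radians(np.arange(a0,a1,2)):
        e=np.array([np.cos(a),np.sin(a)])
        R=np.arange(r-.02,r+.03,.0005)
        v=np.array([G[tuple(np.round(proj(c,(*(g+e*k),z))).astype(int)[::-1])] for k in R])
        j=np.argmax(v==0)
        if v[0] and j: pts.append(g+e*R[j])
    pts=np.array(pts)
    s=least_squares(lambda x:np.hypot(*(pts-x).T)-r,g,loss="soft_l1",f_scale=.001)
    return len(pts),s.x.round(4),np.std(s.fun).round(4)
E
python3 - <<'E'
from m import *
z=.064+.0508-.0317+.0005
print(arc("top",np.array([.518,.3625]),z,.088,-15,60));print(arc("side",np.array([.518,.3625]),z,.088,-70,20))
E
```

```text
(25, array([0.5207, 0.328 ]), np.float64(0.0049))
(45, array([0.5159, 0.3517]), np.float64(0.0023))
```

```bash
sed -i 's/    pts=np.array(pts)/    pts=np.array(pts)\n    if V: print([(round(float(np.degrees(np.arctan2(*(p-g)[::-1])))),round(1000*float(np.hypot(*(p-g))),1)) for p in pts][::3])/; s/a0,a1):/a0,a1,V=1):/' m.py
python3 - <<'E'
from m import *
z=.064+.0508-.0317+.0005
print(arc("top",np.array([.518,.3625]),z,.088,-60,60));print(arc("side",np.array([.518,.3625]),z,.088,-70,60))
E
```

```text
[(-60, 99.0), (-54, 96.0), (-48, 96.0), (-42, 94.5), (-36, 93.0), (-30, 93.5), (-24, 92.5), (-18, 90.5), (-12, 90.5), (-6, 89.0), (0, 88.0), (6, 75.0), (12, 73.0), (18, 72.0), (24, 71.0), (30, 69.0)]
(48, array([0.5125, 0.3404]), np.float64(0.0041))
[(-70, 96.5), (-64, 96.5), (-58, 95.5), (-52, 95.5), (-46, 94.0), (-40, 93.5), (-34, 91.5), (-28, 90.0), (-22, 89.5), (-16, 89.0), (-10, 87.5), (-4, 87.0), (2, 84.0), (8, 84.5), (14, 83.5), (20, 71.5), (26, 80.5), (32, 80.5), (38, 79.5), (44, 79.0), (50, 77.5), (56, 79.0)]
(65, array([0.5158, 0.3518]), np.float64(0.0028))
```

>>> {"api": "arm_command", "payload": {"steps": [{"delta_pos":[0,5,-3],"dr":[0,0,0]},{"delta_pos":[1,5,-4],"dr":[0,0,0]},{"delta_pos":[0,0,-3],"dr":[0,0,0]},{"delta_pos":[0,0,0],"dr":[0,0,0]},{"delta_pos":[0,0,0],"dr":[0,0,0]}]}}

```text
time_s: 10.25
position: [0.4362, 0.3723, 0.0411]
tool_rot: [[1.0, -0.001, -0.0], [-0.001, -1.0, -0.0], [-0.0, 0.0, -1.0]]
ft_force: [-0.2, 0.1, -2.5]
grip_width: 0.0053
```

```bash
python3 - <<'E'
from m import *
z=.064+.0092
print(arc("top",np.array([.518,.3625]),z,.088,-60,3));print(arc("side",np.array([.518,.3625]),z,.088,-70,10))
E
```

```text
[(-60, 90.0), (-54, 89.0), (-48, 89.0), (-42, 90.0), (-36, 89.5), (-30, 89.5), (-24, 88.0), (-18, 90.0), (-12, 90.5), (-6, 88.5), (0, 88.0)]
(32, array([0.5183, 0.3606]), np.float64(0.0007))
[(-68, 69.5), (-62, 88.5), (-56, 88.0), (-50, 88.0), (-44, 86.5), (-38, 87.0), (-32, 87.0), (-26, 88.0), (-20, 87.5), (-14, 88.0), (-8, 86.0), (-2, 87.0), (4, 86.5)]
(39, array([0.5173, 0.3631]), np.float64(0.0029))
```

>>> {"api": "arm_command", "payload": {"steps": [{"delta_pos":[0,0,-1.5],"dr":[0,0,0]},{"delta_pos":[0,0,-1],"dr":[0,0,0]},{"delta_pos":[0,0,-1],"dr":[0,0,0]},{"delta_pos":[0,0,0],"dr":[0,0,0]}]}}

```text
time_s: 10.75
position: [0.4363, 0.3724, 0.0379]
tool_rot: [[1.0, -0.001, 0.0], [-0.001, -1.0, 0.0], [0.0, -0.0, -1.0]]
ft_force: [-1.2, 0.3, -1.7]
grip_width: 0.0049
```

>>> {"api": "arm_command", "payload": {"steps": [{"delta_pos":[0,0,-0.7],"dr":[0,0,0]},{"delta_pos":[0,0,-0.7],"dr":[0,0,0]},{"delta_pos":[0,0,-0.3],"dr":[0,0,0]},{"delta_pos":[0,0,0],"dr":[0,0,0]}]}}

```text
time_s: 11.15
position: [0.4363, 0.3728, 0.0369]
tool_rot: [[1.0, -0.001, 0.001], [-0.001, -1.0, 0.001], [0.001, -0.001, -1.0]]
ft_force: [-3.5, 1.7, 6.2]
grip_width: 0.0052
```

>>> {"api": "arm_command", "payload": {"steps": [{"delta_pos":[0,0,0],"dr":[0,0,0]},{"delta_pos":[0,0,0],"dr":[0,0,0]},{"delta_pos":[0,0,0],"dr":[0,0,0]},{"delta_pos":[0,0,0],"dr":[0,0,0]},{"delta_pos":[0,0,8],"dr":[0,0,0]},{"delta_pos":[0,0,16],"dr":[0,0,0]},{"delta_pos":[0,0,25],"dr":[0,0,0]},{"delta_pos":[5,-45,10],"dr":[0,0,0]},{"delta_pos":[10,-48,0],"dr":[0,0,0]},{"delta_pos":[10,-48,0],"dr":[0,0,0]},{"delta_pos":[10,-48,0],"dr":[0,0,0]},{"delta_pos":[10,-48,0],"dr":[0,0,0]},{"delta_pos":[10,-48,0],"dr":[0,0,0]},{"delta_pos":[10,-48,0],"dr":[0,0,0]},{"delta_pos":[10,-48,0],"dr":[0,0,0]},{"delta_pos":[10,-48,0],"dr":[0,0,0]},{"delta_pos":[10,-48,0],"dr":[0,0,0]},{"delta_pos":[10,-38,0],"dr":[0,0,0]},{"delta_pos":[0,0,0],"dr":[0,0,0]},{"delta_pos":[0,0,0],"dr":[0,0,0]}], "grip": 0.47}}

```text
time_s: 13.15
position: [0.5412, -0.1433, 0.0953]
tool_rot: [[1.0, -0.002, -0.0], [-0.002, -1.0, 0.0], [-0.0, -0.0, -1.0]]
ft_force: [0.1, -0.2, 0.4]
grip_width: 0.0403
```

```bash
python3 - <<'E'
from h import *
for n,uvl,uvm in(("top",(165,232),(346,204)),("side",(246,375),(302,200))):
    im=env.get_image(n);c=env.get_calibration(n);m=white(im)
    print(n,"large",*circ(c,m,uvl,.069,.088))
    print(n,"med",*circ(c,m,uvm,.062,.06))
E
```

```text
top large [0.519 0.364] 0.0885 0.0003 [0.5187 0.3635]
top med [ 0.6636 -0.1703] 0.0869 0.0168 [ 0.6329 -0.1752]
side large [0.5178 0.3618] 0.088 0.0002 [0.5179 0.3618]
side med [ 0.5988 -0.1455] 0.0592 0.0075 [ 0.5994 -0.1466]
```

>>> {"api": "arm_command", "payload": {"steps": [{"delta_pos":[3,0,-16],"dr":[0,0,0]},{"delta_pos":[0,0,-20],"dr":[0,0,0]},{"delta_pos":[0,0,-16],"dr":[0,0,0]},{"delta_pos":[0,0,-12],"dr":[0,0,0]},{"delta_pos":[0,0,0],"dr":[0,0,0]},{"delta_pos":[0,0,0],"dr":[0,0,0]}]}}

```text
time_s: 13.85
position: [0.5446, -0.1423, 0.0317]
tool_rot: [[1.0, -0.0, 0.0], [-0.0, -1.0, -0.0], [0.0, 0.0, -1.0]]
ft_force: [-0.2, -0.3, -0.4]
grip_width: 0.0401
```

>>> {"api": "arm_command", "payload": {"steps": [{"delta_pos":[0,0,0],"dr":[0,0,0]},{"delta_pos":[0,0,0],"dr":[0,0,0]},{"delta_pos":[0,0,0],"dr":[0,0,0]},{"delta_pos":[0,0,0],"dr":[0,0,0]},{"delta_pos":[0,0,0],"dr":[0,0,0]},{"delta_pos":[0,0,0],"dr":[0,0,0]},{"delta_pos":[0,0,0],"dr":[0,0,0]},{"delta_pos":[0,0,0],"dr":[0,0,0]}], "grip": 0, "squeeze": 110}}

```text
time_s: 14.65
position: [0.5445, -0.143, 0.0321]
tool_rot: [[1.0, -0.001, 0.001], [-0.001, -1.0, -0.001], [0.001, 0.001, -1.0]]
ft_force: [-1.9, -0.1, 5.4]
grip_width: 0.0059
```

>>> {"api": "arm_command", "payload": {"steps": [{"delta_pos":[0,0,3],"dr":[0,0,0]},{"delta_pos":[0,0,10],"dr":[0,0,0]},{"delta_pos":[0,0,20],"dr":[0,0,0]},{"delta_pos":[0,0,25],"dr":[0,0,0]},{"delta_pos":[0,5,20],"dr":[0,0,0]},{"delta_pos":[-3,15,15],"dr":[0,0,0]},{"delta_pos":[-5,25,7],"dr":[0,0,0]},{"delta_pos":[-6,35,0],"dr":[0,0,0]},{"delta_pos":[-7,45,0],"dr":[0,0,0]},{"delta_pos":[-7,45,0],"dr":[0,0,0]},{"delta_pos":[-7,45,0],"dr":[0,0,0]},{"delta_pos":[-7,45,0],"dr":[0,0,0]},{"delta_pos":[-7,45,0],"dr":[0,0,0]},{"delta_pos":[-7,45,0],"dr":[0,0,0]},{"delta_pos":[-7,45,0],"dr":[0,0,0]},{"delta_pos":[-7,40,0],"dr":[0,0,0]},{"delta_pos":[-6,35,0],"dr":[0,0,0]},{"delta_pos":[-4,25,0],"dr":[0,0,0]},{"delta_pos":[-2,10,0],"dr":[0,0,0]},{"delta_pos":[0,0,0],"dr":[0,0,0]}]}}

```text
time_s: 16.65
position: [0.4613, 0.3633, 0.1311]
tool_rot: [[1.0, 0.001, -0.001], [0.001, -1.0, -0.0], [-0.001, 0.0, -1.0]]
ft_force: [0.6, -0.3, -2.3]
grip_width: 0.0057
```

>>> {"api": "arm_command", "payload": {"steps": [{"delta_pos":[0,0,0],"dr":[0,0,0]},{"delta_pos":[0,0,0],"dr":[0,0,0]}]}}

```text
time_s: 16.85
position: [0.4625, 0.3612, 0.1312]
tool_rot: [[1.0, -0.002, -0.0], [-0.002, -1.0, -0.0], [-0.0, 0.0, -1.0]]
ft_force: [0.7, 0.4, -1.6]
grip_width: 0.0062
```

```bash
python3 - <<'E'
from m import *
s=env.observe();print(s["position"],s["grip_width"],s["ft_force"],s["wrist_torque"])
t=env.get_image("top");im=env.get_image("side");c=env.get_calibration("side");ct=env.get_calibration("top")
z=.062+s["position"][2]-.0321
g=s["position"][:2]+[.056,0]
for I,C,o in((t,ct,(90,130)),(im,c,(150,230))):
    for th in np.arange(0,6.28,.1):
        u,v=proj(C,(g[0]+.06*np.cos(th),g[1]+.06*np.sin(th),z));I[int(round(v)),int(round(u))]=(0,0,255)
cv2.imwrite("pics/p7.png",np.hstack([t[130:350,90:290],im[230:450,150:350]]).repeat(2,0).repeat(2,1))
E
```

```text
[0.46252125 0.36121865 0.13122456] 0.006178705987690339 [ 0.6660282   0.40233571 -1.59027379] [-0.02824167  0.06344713  0.02662524]
```

View pics/p7.png

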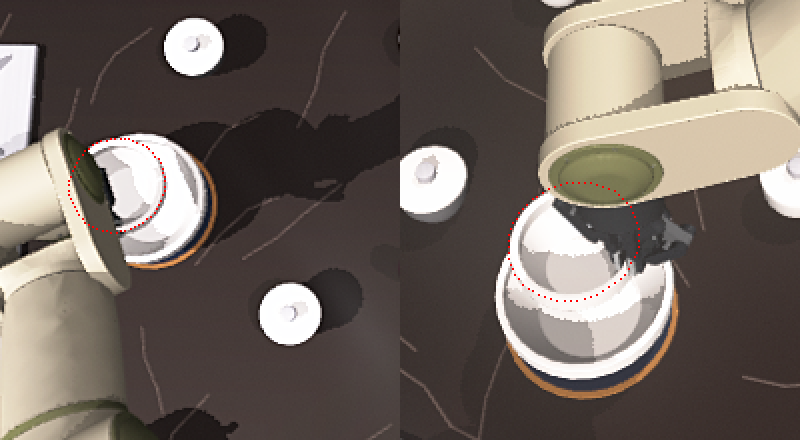

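```bash
python3 - <<'E'
from m import *
g=np.array([.5185,.3612])
print(arc("side",g,.062+.1312-.0321,.06,-90,10));print(arc("top",g,.062+.1312-.0321,.06,-40,70))
E
```

```text
[(-62, 41.5), (-56, 44.5), (-30, 58.5), (-24, 58.0), (-18, 59.0), (-12, 59.5), (-6, 58.0), (0, 58.5), (6, 58.0)]
(26, array([0.5196, 0.3716]), np.float64(0.0046))
[(-40, 84.0), (-34, 80.0), (-28, 75.5), (-22, 72.0), (-16, 69.0), (-10, 64.5), (-4, 63.5), (2, 61.0), (8, 61.0), (14, 59.5), (20, 48.0), (26, 47.0), (32, 46.5), (38, 47.0), (44, 42.0)]
(44, array([0.5263, 0.3355]), np.float64(0.0023))
```

>>> {"api": "arm_command", "payload": {"steps": [{"delta_pos":[1,1,-10],"dr":[0,0,0]},{"delta_pos":[0,0,-18],"dr":[0,0,0]},{"delta_pos":[0,0,-18],"dr":[0,0,0]},{"delta_pos":[0,0,-15],"dr":[0,0,0]},{"delta_pos":[0,0,-10],"dr":[0,0,0]},{"delta_pos":[0,0,-5],"dr":[0,0,0]},{"delta_pos":[0,0,0],"dr":[0,0,0]},{"delta_pos":[0,0,0],"dr":[0,0,0]}]}}

```text
time_s: 17.85
position: [0.4637, 0.3634, 0.0556]
tool_rot: [[1.0, -0.001, 0.001], [-0.001, -1.0, 0.0], [0.001, -0.0, -1.0]]
ft_force: [0.4, 0.3, -1.4]
grip_width: 0.0059
```

```bash
python3 - <<'E'
from m import *
s=env.observe();print(s["ft_force"],s["wrist_torque"])
t=env.get_image("top");im=env.get_image("side");c=env.get_calibration("side");ct=env.get_calibration("top")
z=.062+s["position"][2]-.0321
for I,C in((t,ct),(im,c)):
    for gg,r,zz in(((.518,.3625),.06,z),((.518,.3625),.08,.069)):
      for th in np.arange(0,6.28,.1):
        u,v=proj(C,(gg[0]+r*np.cos(th),gg[1]+r*np.sin(th),zz));I[int(round(v)),int(round(u))]=(0,0,255)
cv2.imwrite("pics/p8.png",cv2.resize(np.hstack([t[180:290,115:225],im[310:420,190:300]]),None,fx=3.6,fy=3.6,interpolation=cv2.INTER_NEAREST))
E
```

```text
[ 0.43147117  0.30994754 -1.42525613] [ 0.00103284  0.1216205  -0.01774335]
```

View pics/p8.png

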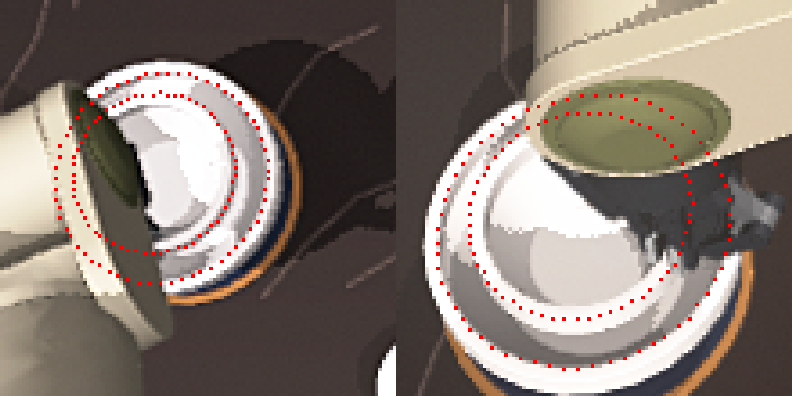

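>>> {"api": "arm_command", "payload": {"steps": [{"delta_pos":[0,0,-3],"dr":[0,0,0]},{"delta_pos":[0,0,-2],"dr":[0,0,0]},{"delta_pos":[0,0,-1.5],"dr":[0,0,0]},{"delta_pos":[0,0,-1],"dr":[0,0,0]},{"delta_pos":[0,0,0],"dr":[0,0,0]}]}}

```text
time_s: 18.45
position: [0.4633, 0.3633, 0.0474]
tool_rot: [[1.0, -0.001, -0.0], [-0.001, -1.0, -0.0], [-0.0, 0.0, -1.0]]
ft_force: [0.4, 0.2, -1.6]
grip_width: 0.0062
```

>>> {"api": "arm_command", "payload": {"steps": [{"delta_pos":[0,0,-1],"dr":[0,0,0]},{"delta_pos":[0,0,-1],"dr":[0,0,0]},{"delta_pos":[0,0,0],"dr":[0,0,0]}]}}

```text
time_s: 18.75
position: [0.4633, 0.3634, 0.0462]
tool_rot: [[1.0, -0.001, 0.0], [-0.001, -1.0, 0.0], [0.0, -0.0, -1.0]]
ft_force: [-1.5, -1.3, 3.7]
grip_width: 0.0058
```

>>> {"api": "arm_command", "payload": {"steps": [{"delta_pos":[0,0,0],"dr":[0,0,0]},{"delta_pos":[0,0,0],"dr":[0,0,0]},{"delta_pos":[0,0,0],"dr":[0,0,0]},{"delta_pos":[0,0,2],"dr":[0,0,0]},{"delta_pos":[0,0,4],"dr":[0,0,0]},{"delta_pos":[0,0,8],"dr":[0,0,0]},{"delta_pos":[0,0,16],"dr":[0,0,0]},{"delta_pos":[0,0,25],"dr":[0,0,0]},{"delta_pos":[0,0,25],"dr":[0,0,0]},{"delta_pos":[0,-20,0],"dr":[0,0,0]},{"delta_pos":[0,-40,0],"dr":[0,0,0]},{"delta_pos":[0,-45,0],"dr":[0,0,0]},{"delta_pos":[0,-45,0],"dr":[0,0,0]},{"delta_pos":[0,-45,0],"dr":[0,0,0]},{"delta_pos":[0,0,0],"dr":[0,0,0]}], "grip": 0.15}}

```text
time_s: 20.25
position: [0.4636, 0.1643, 0.1264]
tool_rot: [[1.0, -0.006, 0.001], [-0.006, -1.0, -0.001], [0.001, 0.001, -1.0]]
ft_force: [0.7, 1.0, -0.6]
grip_width: 0.013
```

```bash
python3 - <<'E'
from h import *
for n,uvl in(("top",(165,232)),("side",(246,375))):
    im=env.get_image(n);c=env.get_calibration(n);m=white(im)
    print(n,"large",*circ(c,m,uvl,.069,.088))
    u,v=map(int,proj(c,(.518,.3625,.07)));cr=im[v-55:v+55,u-55:u+55]
    globals()[n]=cv2.resize(cr,None,fx=3.6,fy=3.6,interpolation=cv2.INTER_CUBIC);print(u-55,v-55)
    s=im
cv2.imwrite("pics/p9.png",np.hstack([top,side]))
c=env.get_calibration("side");im=env.get_image("side");print("small",*circ(c,white(im),(366,156),.06,.034))
E
```

```text
top large [0.6314 0.4764] 0.088 nan [0.6314 0.4764]
104 173
side large [0.5178 0.362 ] 0.088 0.0002 [0.5178 0.362 ]
186 316
small [-0.2891 -1.7072] 0.4523 0.0 [ 0.1599 -1.5203]
  ret = _var(a, axis=axis, dtype=dtype, out=out, ddof=ddof,
  arrmean = um.true_divide(arrmean, div, out=arrmean,
  ret = ret.dtype.type(ret / rcount)
```

View pics/p9.png

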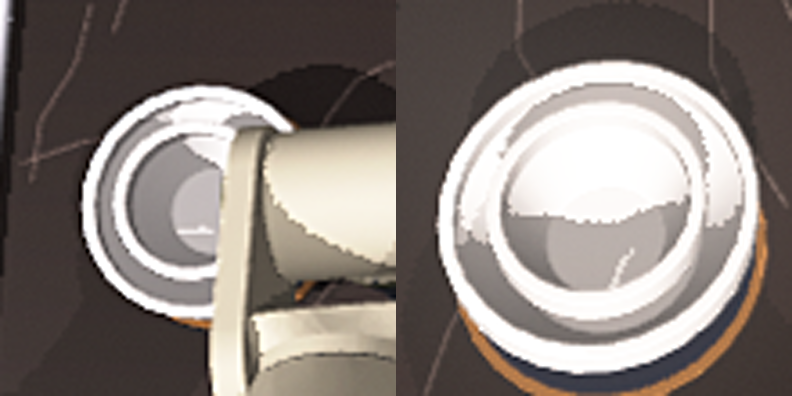

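```bash
python3 - <<'E'
from h import *
c=env.get_calibration("side")
f=lambda x,y:(186-.36+(x-396)/3.6,316-.36+y/3.6)
P=[cast(c,f(*p),.076)[0][0] for p in((500,205),(693,198),(600,291),(592,122),(525,262),(670,250))]
s=least_squares(lambda x:np.hypot(*(np.array(P)-x[:2]).T)-x[2],[.518,.362,.052]).x;print(s.round(4))
for r,z,g in((.052,.076,(.518,.3625)),): print([np.round((np.array(proj(c,(g[0]+r*np.cos(t),g[1]+r*np.sin(t),z)))-[186,316])*3.6+[396,0]) for t in np.radians([-60,30,120,210])])
E
```

```text
[0.5161 0.3653 0.0505]
[array([590., 110.]), array([499., 209.]), array([601., 286.]), array([690., 182.])]
```

>>> {"api": "arm_command", "payload": {"steps": [{"delta_pos":[0,-20,0],"dr":[0,0,0]},{"delta_pos":[0,-40,0],"dr":[0,0,0]},{"delta_pos":[0,-45,0],"dr":[0,0,0]},{"delta_pos":[0,-45,0],"dr":[0,0,0]},{"delta_pos":[0,-45,0],"dr":[0,0,0]},{"delta_pos":[0,-45,0],"dr":[0,0,0]},{"delta_pos":[0,-45,0],"dr":[0,0,0]},{"delta_pos":[0,-45,0],"dr":[0,0,0]},{"delta_pos":[0,-45,0],"dr":[0,0,0]},{"delta_pos":[0,-45,0],"dr":[0,0,0]},{"delta_pos":[0,-45,0],"dr":[0,0,0]},{"delta_pos":[0,-45,0],"dr":[0,0,0]},{"delta_pos":[5,-35,0],"dr":[0,0,0]},{"delta_pos":[0,0,-20],"dr":[0,0,0]},{"delta_pos":[0,0,0],"dr":[0,0,0]},{"delta_pos":[0,0,0],"dr":[0,0,0]}], "grip": 0.35}}

```text
time_s: 22.0
position: [0.4691, -0.3755, 0.1057]
tool_rot: [[1.0, 0.001, -0.001], [0.001, -1.0, 0.001], [-0.001, -0.001, -1.0]]
ft_force: [0.2, 0.4, 0.2]
grip_width: 0.0298
```

```bash
python3 - <<'E'
from m import *
print(arc("top",np.array([.499,-.381]),.06,.034,-120,20))
print(arc("side",np.array([.499,-.381]),.06,.034,-20,70))
for n,uvl in(("top",(165,232)),):
    im=env.get_image(n);c=env.get_calibration(n)
    print(n,"large",*circ(c,white(im),uvl,.069,.088))
E
```

```text
[(-120, 51.0), (-114, 39.5), (-108, 32.5), (-102, 29.0), (-96, 26.0), (-90, 23.0), (-84, 20.5), (-78, 18.0), (-72, 18.5), (-66, 16.5), (-60, 17.5), (-54, 15.0), (-48, 16.5), (-42, 15.5), (-36, 16.5), (-30, 16.5), (-24, 17.0), (-18, 20.5), (-12, 20.5), (-6, 53.0), (0, 50.0), (6, 44.5)]
(66, array([ 0.4845, -0.3724]), np.float64(0.0118))
[(-20, 32.0), (-14, 30.5), (-8, 31.5), (-2, 21.0), (4, 20.0), (10, 20.0), (16, 19.5), (22, 34.0), (28, 34.5), (34, 35.0), (40, 33.5), (46, 31.5), (52, 33.5), (58, 36.5), (64, 32.5)]
(45, array([ 0.4958, -0.3783]), np.float64(0.0054))
top large [0.519 0.364] 0.0885 0.0003 [0.5187 0.3635]
```

>>> {"api": "arm_command", "payload": {"steps": [{"delta_pos":[0,-5.5,-15],"dr":[0,0,0]},{"delta_pos":[0,0,-20],"dr":[0,0,0]},{"delta_pos":[0,0,-20],"dr":[0,0,0]},{"delta_pos":[0,0,-14],"dr":[0,0,0]},{"delta_pos":[0,0,-6],"dr":[0,0,0]},{"delta_pos":[0,0,0],"dr":[0,0,0]},{"delta_pos":[0,0,0],"dr":[0,0,0]}]}}

```text
time_s: 22.85
position: [0.4686, -0.3825, 0.0311]
tool_rot: [[1.0, -0.001, 0.001], [-0.001, -1.0, -0.001], [0.001, 0.001, -1.0]]
ft_force: [-0.0, 0.5, -0.2]
grip_width: 0.0298
```

>>> {"api": "arm_command", "payload": {"steps": [{"delta_pos":[0,0,0],"dr":[0,0,0]},{"delta_pos":[0,0,0],"dr":[0,0,0]},{"delta_pos":[0,0,0],"dr":[0,0,0]},{"delta_pos":[0,0,0],"dr":[0,0,0]},{"delta_pos":[0,0,0],"dr":[0,0,0]},{"delta_pos":[0,0,0],"dr":[0,0,0]},{"delta_pos":[0,0,0],"dr":[0,0,0]}], "grip": 0, "squeeze": 80}}

```text
time_s: 23.55
position: [0.4685, -0.3825, 0.0316]
tool_rot: [[1.0, -0.001, 0.001], [-0.001, -1.0, -0.001], [0.001, 0.001, -1.0]]
ft_force: [-1.6, 1.6, 5.9]
grip_width: 0.0078
```

```bash
python3 - <<'E'
from m import *
# medium rim centre in top view: bright rim ring above shaded interior; first bright-to-dark going inward (inner edge r=52) along rays
for n in("top","side"):
    im=env.get_image(n);c=env.get_calibration(n);g=im[:,:,1].astype(float);C=np.array([.518,.3635]);pts=[]
    for a in np.radians(np.arange(0,360,6)):
        e=np.array([np.cos(a),np.sin(a)]);R=np.arange(.044,.0605,.0005)
        p=np.array([proj(c,(*(C+e*r),.076)) for r in R],np.float32)
        v=cv2.remap(g.astype(np.float32),p[None,:,0],p[None,:,1],cv2.INTER_LINEAR)[0]
        d=v[6:]-v[:-6];j=d.argmax()
        if d[j]>40: pts.append(C+e*R[j+3])
    P=np.array(pts);s=least_squares(lambda x:np.hypot(*(P-x).T)-.052,C,loss="soft_l1",f_scale=.001)
    print(n,len(P),s.x.round(4),np.median(abs(s.fun)).round(4))
E
```

```text
top 42 [0.5186 0.3642] 0.0006
side 40 [0.5176 0.3635] 0.0002
```

>>> {"api": "arm_command", "payload": {"steps": [{"delta_pos":[0,0,3],"dr":[0,0,0]},{"delta_pos":[0,0,12],"dr":[0,0,0]},{"delta_pos":[0,0,25],"dr":[0,0,0]},{"delta_pos":[0,0,30],"dr":[0,0,0]},{"delta_pos":[0,5,25],"dr":[0,0,0]},{"delta_pos":[2,15,10],"dr":[0,0,0]},{"delta_pos":[2,25,0],"dr":[0,0,0]},{"delta_pos":[2,35,0],"dr":[0,0,0]},{"delta_pos":[2,40,0],"dr":[0,0,0]},{"delta_pos":[2,40,0],"dr":[0,0,0]},{"delta_pos":[2,40,0],"dr":[0,0,0]},{"delta_pos":[2,40,0],"dr":[0,0,0]},{"delta_pos":[2,40,0],"dr":[0,0,0]},{"delta_pos":[2,40,0],"dr":[0,0,0]},{"delta_pos":[2,40,0],"dr":[0,0,0]},{"delta_pos":[2,40,0],"dr":[0,0,0]},{"delta_pos":[0,40,0],"dr":[0,0,0]},{"delta_pos":[0,40,0],"dr":[0,0,0]},{"delta_pos":[0,40,0],"dr":[0,0,0]},{"delta_pos":[0,40,0],"dr":[0,0,0]}]}}

```text
time_s: 25.65
position: [0.489, 0.18, 0.1353]
tool_rot: [[1.0, -0.0, -0.001], [-0.0, -1.0, -0.0], [-0.001, 0.0, -1.0]]
ft_force: [0.7, -0.4, -0.9]
grip_width: 0.0072
```

>>> {"api": "arm_command", "payload": {"steps": [{"delta_pos":[0,40,0],"dr":[0,0,0]},{"delta_pos":[0,40,0],"dr":[0,0,0]},{"delta_pos":[0,35,0],"dr":[0,0,0]},{"delta_pos":[0,20,0],"dr":[0,0,0]},{"delta_pos":[0,8,0],"dr":[0,0,0]},{"delta_pos":[0,2,0],"dr":[0,0,0]},{"delta_pos":[0,0,0],"dr":[0,0,0]},{"delta_pos":[0,0,0],"dr":[0,0,0]},{"delta_pos":[0,0,0],"dr":[0,0,0]}]}}

```text
time_s: 26.55
position: [0.4905, 0.3219, 0.1357]
tool_rot: [[1.0, -0.002, -0.0], [-0.002, -1.0, -0.0], [-0.0, 0.0, -1.0]]
ft_force: [-0.2, 0.1, -1.3]
grip_width: 0.0073
```

>>> {"api": "arm_command", "payload": {"steps": [{"delta_pos":[0,15,0],"dr":[0,0,0]},{"delta_pos":[0.5,20,0],"dr":[0,0,0]},{"delta_pos":[0,5.5,-5],"dr":[0,0,0]},{"delta_pos":[0,0,-15],"dr":[0,0,0]},{"delta_pos":[0,0,-10],"dr":[0,0,0]},{"delta_pos":[0,0,0],"dr":[0,0,0]},{"delta_pos":[0,0,0],"dr":[0,0,0]}]}}

```text
time_s: 27.25
position: [0.4909, 0.3632, 0.1057]
tool_rot: [[1.0, -0.001, -0.0], [-0.001, -1.0, -0.0], [-0.0, 0.0, -1.0]]
ft_force: [-0.6, 0.1, -1.7]
grip_width: 0.0076
```

```bash
python3 - <<'E'
from m import *
s=env.observe();print(s["ft_force"],s["wrist_torque"])
t=env.get_image("top");im=env.get_image("side");c=env.get_calibration("side");ct=env.get_calibration("top")
z=.06+s["position"][2]-.0316;g=s["position"][:2]+[.03,.0015]
for I,C in((t,ct),(im,c)):
    for gg,r,zz in((g,.034,z),((.518,.364),.052,.076)):
      for th in np.arange(0,6.28,.15):
        u,v=proj(C,(gg[0]+r*np.cos(th),gg[1]+r*np.sin(th),zz));I[int(round(v)),int(round(u))]=(0,0,255)
cv2.imwrite("pics/p10.png",cv2.resize(np.hstack([t[180:290,115:225],im[300:410,190:300]]),None,fx=3.6,fy=3.6,interpolation=cv2.INTER_NEAREST))
E
```

```text
[-0.60120571  0.10347094 -1.69336352] [0.01363762 0.04616539 0.05072368]
```

View pics/p10.png

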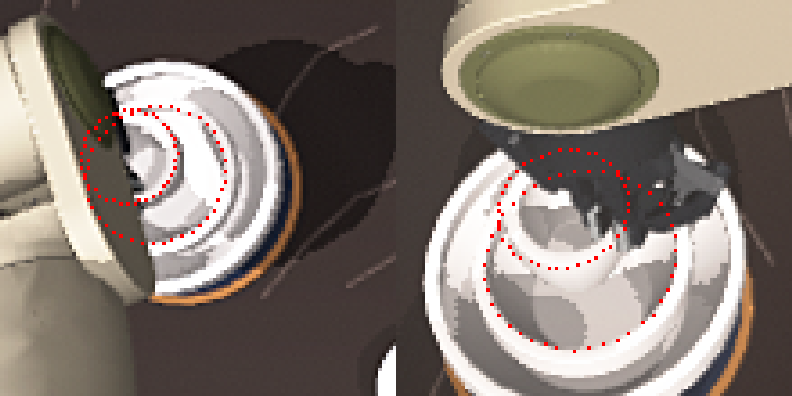

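>>> {"api": "arm_command", "payload": {"steps": [{"delta_pos":[0,-0.5,-8],"dr":[0,0,0]},{"delta_pos":[0,0,-14],"dr":[0,0,0]},{"delta_pos":[0,0,-12],"dr":[0,0,0]},{"delta_pos":[0,0,-8],"dr":[0,0,0]},{"delta_pos":[0,0,-4],"dr":[0,0,0]},{"delta_pos":[0,0,0],"dr":[0,0,0]},{"delta_pos":[0,0,0],"dr":[0,0,0]}]}}

```text
time_s: 28.05
position: [0.4911, 0.3629, 0.06]
tool_rot: [[1.0, -0.001, 0.001], [-0.001, -1.0, 0.0], [0.001, -0.0, -1.0]]
ft_force: [0.2, 0.3, 0.2]
grip_width: 0.0073
```

>>> {"api": "arm_command", "payload": {"steps": [{"delta_pos":[0,0,-1.5],"dr":[0,0,0]},{"delta_pos":[0,0,-1],"dr":[0,0,0]},{"delta_pos":[0,0,-1],"dr":[0,0,0]},{"delta_pos":[0,0,0],"dr":[0,0,0]}]}}

```text
time_s: 28.45
position: [0.4908, 0.3628, 0.0561]
tool_rot: [[1.0, -0.001, -0.0], [-0.001, -1.0, -0.0], [-0.0, 0.0, -1.0]]
ft_force: [0.0, -0.5, -0.6]
grip_width: 0.0077
```

>>> {"api": "arm_command", "payload": {"steps": [{"delta_pos":[0,0,-0.8],"dr":[0,0,0]},{"delta_pos":[0,0,-0.8],"dr":[0,0,0]},{"delta_pos":[0,0,0],"dr":[0,0,0]}]}}

```text
time_s: 28.75
position: [0.4909, 0.3628, 0.0547]
tool_rot: [[1.0, -0.001, 0.0], [-0.001, -1.0, 0.0], [0.0, -0.0, -1.0]]
ft_force: [-0.8, 0.2, -0.4]
grip_width: 0.0071
```

>>> {"api": "arm_command", "payload": {"steps": [{"delta_pos":[0,0,-0.5],"dr":[0,0,0]},{"delta_pos":[0,0,-0.5],"dr":[0,0,0]},{"delta_pos":[0,0,0],"dr":[0,0,0]}]}}

```text
time_s: 29.05
position: [0.491, 0.363, 0.0546]
tool_rot: [[1.0, -0.001, 0.001], [-0.001, -1.0, 0.001], [0.001, -0.001, -1.0]]
ft_force: [-2.6, -1.2, 7.1]
grip_width: 0.007
```

>>> {"api": "arm_command", "payload": {"steps": [{"delta_pos":[0,0,0],"dr":[0,0,0]},{"delta_pos":[0,0,0],"dr":[0,0,0]},{"delta_pos":[0,0,0],"dr":[0,0,0]},{"delta_pos":[0,0,2],"dr":[0,0,0]},{"delta_pos":[0,0,4],"dr":[0,0,0]},{"delta_pos":[0,0,8],"dr":[0,0,0]},{"delta_pos":[0,0,16],"dr":[0,0,0]},{"delta_pos":[0,0,25],"dr":[0,0,0]},{"delta_pos":[0,0,25],"dr":[0,0,0]},{"delta_pos":[0,-20,0],"dr":[0,0,0]},{"delta_pos":[0,-40,0],"dr":[0,0,0]},{"delta_pos":[0,-45,0],"dr":[0,0,0]},{"delta_pos":[0,-45,0],"dr":[0,0,0]},{"delta_pos":[0,-45,0],"dr":[0,0,0]},{"delta_pos":[0,-45,0],"dr":[0,0,0]},{"delta_pos":[0,-45,0],"dr":[0,0,0]},{"delta_pos":[0,-45,0],"dr":[0,0,0]},{"delta_pos":[0,-45,0],"dr":[0,0,0]},{"delta_pos":[0,0,0],"dr":[0,0,0]}], "grip": 0.15}}

```text
time_s: 30.95
position: [0.4912, -0.0167, 0.1342]
tool_rot: [[1.0, -0.006, 0.001], [-0.006, -1.0, -0.001], [0.001, 0.001, -1.0]]
ft_force: [0.0, 0.7, -0.6]
grip_width: 0.0126
```

```bash
python3 - <<'E'
from m import *
print(env.observe()["ft_force"],env.observe()["grip_width"])
for n,uvl in(("top",(165,232)),("side",(246,375))):
    im=env.get_image(n);c=env.get_calibration(n);g=im[:,:,1].astype(np.float32)
    print(n,"large",*circ(c,white(im),uvl,.069,.088))
    for C0,z,ri in(((.518,.364),.076,.052),((.521,.364),.083,.026)):
        C=np.array(C0);pts=[]
        for a in np.radians(np.arange(0,360,6)):
            e=np.array([np.cos(a),np.sin(a)]);R=np.arange(ri-.008,ri+.0085,.0005)
            p=np.array([proj(c,(*(C+e*r),z)) for r in R],np.float32)
            v=cv2.remap(g,p[None,:,0],p[None,:,1],cv2.INTER_LINEAR)[0]
            d=v[6:]-v[:-6];j=d.argmax()
            if d[j]>40: pts.append(C+e*R[j+3])
        P=np.array(pts);s=least_squares(lambda x:np.hypot(*(P-x[:2]).T)-x[2],[*C,ri],loss="soft_l1",f_scale=.001)
        print(n,ri,len(P),s.x.round(4),np.median(abs(s.fun)).round(4))
# bystanders moved? compare with the first pictures
for n in("top","side"):
    a=cv2.imread(f"pics/{n}0.png");b=env.get_image(n);c=env.get_calibration(n)
    for nm,p in dict(potA=(.735,.305,.05),potB=(.75,-.016,.05),potC=(.366,.156,.05),jar=(.428,-.017,.09),mill=(.71,-.275,.09),blue1=(.608,-.368,.05),blue2=(.38,-.366,.05)).items():
        u,v=map(int,proj(c,p));w=14
        if 20<v<460 and 20<u<620:
            r=cv2.matchTemplate(b[v-22:v+22,u-22:u+22],a[v-w:v+w,u-w:u+w],cv2.TM_CCOEFF_NORMED);_,m,_,l=cv2.minMaxLoc(r);print(n,nm,round(m,2),l[0]-8,l[1]-8)
E
```

```text
[ 0.00672449  0.67280019 -0.56488692] 0.012636093951464821
top large [0.5189 0.364 ] 0.0885 0.0003 [0.5187 0.3635]
top 0.052 57 [0.5182 0.3649 0.0512] 0.0004
top 0.026 60 [0.5205 0.3641 0.0248] 0.0005
side large [0.5178 0.362 ] 0.088 0.0002 [0.5178 0.362 ]
side 0.052 53 [0.5166 0.3655 0.0504] 0.0009
side 0.026 34 [0.5203 0.3616 0.0262] 0.0002
top potA 1.0 0 0
top potB 1.0 0 0
top potC 0.44 -1 0
top jar 0.38 4 -8
top mill 0.86 0 0
top blue1 0.86 0 0
top blue2 0.89 0 0
side potA 1.0 0 0
side potB 1.0 0 0
side potC 0.94 0 0
side jar 1.0 0 0
side mill 0.82 0 0
side blue1 0.25 4 -4
side blue2 0.82 0 0
```

```bash
python3 -c "
from rig import env
print(env.close_job())"
```

```text
the job is handed in; nothing more can be done
None
```

The three bowls are nested on the mat in the order asked: large, medium, then small. I lowered each one slowly until the wrist force showed contact, then let go. The robot clock was at about 31 s when I handed in, against the 69 s limit.

**Final camera check, arm clear of the nest:**

| Item | Position, top camera (m) | Position, side camera (m) |
|---|---|---|
| Mat (measured at the start) | (0.518, 0.363) | (0.517, 0.362) |
| Large bowl | (0.519, 0.364) | (0.518, 0.362) |
| Medium bowl | (0.518, 0.365) | (0.517, 0.366) |
| Small bowl | (0.5205, 0.364) | (0.520, 0.362) |

- **Level:** the rims fitted circles at the heights expected if each bowl stands level on the floor of the one around it. I made no separate check of tilt.
- **Centring:** the small bowl is about 3 mm off-centre. I meant this, to leave room for the outer finger.

**What disagreed:**
- **Tool height:** the fingertips sat about 40 mm higher than the reported tool position and nose length implied. My first close on the large bowl therefore caught nothing. I found the true height by touching the rim with closed fingers at about 19 N and used it for the rest of the job.
- **Grip on the large bowl:** it had shifted about 9 mm sideways by the time it was over the mat. I corrected this by camera before setting it down.

**Other things on the worktop:** the three pots, the jar, the mill and one blue bowl showed no shift in at least one view. The arm hid some of them in the other, and the second blue bowl matched in the top view only. I did not check the spoon, the orange bowl or the purple bowl, but no move went near them.

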